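# Hold the shaft collar on its flat

### The job

Get the drive head ready for its collar's set screw to be tightened. First swing the red-handled retaining lever up off the shaft and back past upright so that it stays clear; then take hold of the shaft and turn it until its flat faces the red index mark on the head; then pick up the loose collar, lower it level onto the shaft with its brass set screw over the flat, and keep hold of it there with its top face flush with the end of the shaft. Finish still gripping the collar in that place, and leave the hex key, jar, brass weight and tin alone.

Things in the scene. Friction and masses are not known exactly. Their poses are not given: they have to be found in the camera images.
- drive_head: Fixed blue drive head, bare metal top 42 mm above the worktop. Origin on the worktop, straight below the shaft's axis. The housing reaches 70 mm to the -x and 125 mm to the +x side of it, 55 mm to each side in y. Its -x axis points from the shaft to the index mark, +x from the shaft to the lever's pivot (roughly to the robot's left).
- index_mark (a point): Middle of the red index line on top of the head, 42 mm from the shaft's axis on the head's -x side.
- shaft_end (a point): Centre of the upper end of the upright steel shaft, 92 mm above the worktop. 24 mm thick, 50 mm above the head's top (lowest 6 mm in a 48 mm wide cover). One yellow flat along its upper 38 mm, 8.5 mm from the axis: 20.5 mm across there, 24 mm elsewhere. 2 mm end chamfer, red dot near the flat. Frame turns with the shaft: -x points out of the flat, z up.
- shaft (a joint): Angle of the shaft (rad): 0 when the flat faces the index mark; positive is counter-clockwise seen from above. It turns between -3 and 3, with a friction of about 0.06 N m, and stays where it is left.
- lever (a joint): Angle of the retaining lever (rad): 0 lying level over the shaft's end, 1.57 upright, 2.0 fully back against its stop. It stays where it is left by friction (about 0.05 N m).
- lever_grip (a point): Centre of the red cross handle at the lever's free end: a round bar 18 mm thick and 36 mm long with flat ends, lying along the head's y axis; 126 mm from the pivot. With the lever down it is 31 mm past the shaft's axis, over the index mark. The lever is a bar 12 mm wide and 8 mm thick.
- lever_hinge (a point): Pivot of the lever, 108 mm above the worktop, 95 mm from the shaft's axis on the head's +x side; its axis runs along the head's y. A steel fork 31 mm wide carries it.
- collar_centre (a point): Centre, half-way up, of the loose dark steel collar, lying flat on the worktop at first: 42 mm outside, bore 28 mm, 22 mm high, about 0.12 kg. -x points to the set screw (red dash on top), z up. The screw's inner tip (5 mm thick, half-way up) stands 3.5 mm into the bore: the collar goes on only with the screw over the flat.
- set_screw (a point): Outer end of the brass set screw, 9 mm thick, which stands 3 mm out of the collar's side, half-way up, 24 mm from the collar's axis.
- hex_key: Loose black hex key, 29 x 88 x 6 mm, lying on the worktop; a bystander. Origin at the centre of its underside.
- sample_jar: Loose small sample jar, 49 mm wide, 60 mm high; a bystander. Origin at the centre of its underside.
- check_weight: Loose brass check weight, 24 mm wide, 34 mm high; a bystander. Origin at the centre of its underside.
- small_tin: Loose aluminium tin, 54 mm wide, 30 mm high; a bystander. Origin at the centre of its underside.

How it is judged:
By the outcome, as a careful person would: the job done as asked, in the order asked, and still so for the second after the job is handed in, while the arm keeps its last pose, push and grip.
It also fails if it takes over 64 s, if anything falls off the work surface, if the arm or the gripper's body presses on something with over 40 N, if the wrist force passes 120 N, or if a joint passes its speed limit or range.

### The arm

A 6-joint arm with a two-finger parallel gripper is mounted at the origin on a cart in front of the work surface, level with it; the furniture and walls round the work are solid. World frame = base frame: x ahead of the robot, y to its left, z up, the work surface at z = 0. Lengths are in m, angles in rad, forces in N, time in s.
With the tool pointing down it reaches from about 0.275 to 0.875 m from the base axis. Payload 12.5 kg.
Tool frame: the origin (TCP) lies at the very end of the fingers, on their centre line; the grasp point (between the pads) lies 19 mm behind it; z points along the fingers, y is the line along which they close (so a half turn about z gives the same grasp; the last joint's range is limited). The gripper opens to 85 mm and grips with 20 to 120 N. Pads are 22 mm wide; open, the fingers measure 114 mm over their backs; the gripper's body (76 mm by 85 mm) begins 54 mm behind the grasp point. The pads swing forward as they close: fully open they stand 13 mm farther back than shut.
Start: joints at [1.09, 0.351, 1.652, -0, 1.139, -0.085], TCP at [0.212, 0.507, 0.231] pointing down, gripper open.
Joint ranges: [-2.75, 2.75], [-0.79, 2.1], [0.01, 2.65], [-1.57, 4.71], [0.07, 3.14], [-2.87, 2.87]. Speed limits (rad/s): [2.22, 2.22, 2.79, 3.14, 3.14, 3.14].

### API

Orientations are given as a 3x3 rotation matrix whose columns are the frame's x, y, z axes.
In Python, from bench import manip gives the robot as it stands. Calls block until the motion is done:
- manip.move_ptp(position, orientation): joint-space move of the TCP to a pose.
- manip.move_l(position, attitude=None, max_speed=0.15): straight line of the TCP; attitude=None keeps the orientation; max_speed is the mean speed in m/s.
- manip.move_j(angles): joint-space move.
- manip.set_gripper(opening, effort=None): opening from 0.0 (shut) to 1.0 (fully open); effort is the grip in N (None keeps the last); returns when the fingers have stopped.
- manip.dwell(seconds).
- manip.inverse_kinematics(position, orientation): joint angles nearest the present ones, or None.
- manip.grab_frame(name): name is "scene" or "side" or "wrist"; returns (picture, depth): 400x640x3 uint8, red, green, blue; 400x640 float32, m along the optical axis (not along the pixel's ray), 0 where there is no reading.
- manip.get_calibration(name): a dict with "camera_matrix" (3x3 intrinsics, pixels), "R" (3x3) and "t" (3): a world point X has camera coordinates R X + t. Camera axes: x right, y down, z forward; pixel columns grow to the right and rows downward; lengths in m; the calibration is good to about 2 mm. A picture is of the moment at which its call begins: read the wrist's pose just before it. get_calibration takes no time and is no camera call; for the wrist camera it gives the pose at the moment of the call.
A pose or a line that the arm cannot do raises manip.Unreachable and nothing moves.
- manip.sign_off(): hands the job in; it is judged then, once.
Trained networks look in the newest picture that a camera, given by its name, has taken for a name from the list of things; names that differ only in an ending like _2 or _b are one class to them, and where a whole thing is asked for, a point or a joint stands for the part that bears it (a point fixed in the world has none). Each returns a list of dicts, best first, with "confidence" (0 to 1); they miss things now and then, are a little off and sometimes report something else, mostly with a low value. They report only what shows in the picture. A call takes as long as a camera call.
- manip.look_for(camera, name): "at" ([x, y, z] in m, in world coordinates, good to about 4 mm: the middle of the surface that is visible of it).
Readings, each from a call of its own:
- manip.current_time(): time.
- manip.current_qpos(): joint angles.
- manip.current_joint_vel(): joint speeds.
- manip.current_joint_torque(): joint torques, N m.
- manip.current_ee_pos(): TCP position.
- manip.current_tcp_rot(): TCP orientation.
- manip.current_force(): force on the tool from outside, world axes, zero at the start.
- manip.current_ft_torque(): the same for the moment, N m.
- manip.current_grip_width(): opening from 0.0 (shut) to 1.0 (fully open).
- manip.current_grip_force(): force on a finger pad.
Only numpy, scipy, OpenCV 4.12 (cv2) and the standard library are available. Lean on these libraries where they do the work, as an engineer would, in place of code of your own. Each camera call takes 0.05 s, during which the arm holds its last target. There are 200 camera calls.

## Working session

There is one attempt and no reset: what is moved stays moved. The work goes in short steps, each a Python script; the robot and the scene stay as the last script left them, time stands still between calls to the robot, and variables do not carry over. Pictures are saved under pics/ and viewed, at most 10 in all, crops included, and the job is handed in when it is done.

```bash
ls; mkdir -p pics
cat > h.py <<'E'
import numpy as np, cv2
from bench import manip
def snap(cam, fn=None, crop=None, scale=1):
    cal=manip.get_calibration(cam); im,d=manip.grab_frame(cam)
    if fn:
        o=im if crop is None else im[crop[0]:crop[1],crop[2]:crop[3]]
        o=cv2.resize(o,None,fx=scale,fy=scale,interpolation=cv2.INTER_CUBIC)
        cv2.imwrite('pics/'+fn,cv2.cvtColor(o,cv2.COLOR_RGB2BGR))
    K,R,t=cal['camera_matrix'],np.array(cal['R']),np.array(cal['t'])
    v,u=np.mgrid[0:400,0:640]; K=np.array(K)
    c=np.stack([(u-K[0,2])/K[0,0]*d,(v-K[1,2])/K[1,1]*d,d],-1)
    W=(c-t)@R; W[d==0]=np.nan
    return im,d,W,(K,R,t)
def down(yaw):  # tool down, closing axis y at angle yaw from world x
    y=np.array([np.cos(yaw),np.sin(yaw),0]); z=np.array([0,0,-1.])
    return np.stack([np.cross(y,z),y,z],1)
E
cat > a.py <<'E'
from h import *
for c in ['scene','side']:
    im,d,W,_=snap(c,c+'0.png')
    for n in ['drive_head','index_mark','shaft_end','lever_grip','lever_hinge','collar_centre','set_screw','hex_key','sample_jar','check_weight','small_tin']:
        print(c,n,[(np.round(r['at'],3).tolist(),round(r['confidence'],2)) for r in manip.look_for(c,n)[:2]])
print(manip.current_time(), manip.current_tcp_rot().round(2).tolist(),[ (c,(-np.array(manip.get_calibration(c)['R']).T@manip.get_calibration(c)['t']).round(3)) for c in ['scene','side','wrist']])
E
python3 a.py
```

```text
pics
scene drive_head [([0.475, 0.121, 0.04], 0.7)]
scene index_mark [([0.473, 0.115, 0.041], 0.75), ([0.439, -0.229, 0.021], 0.18)]
scene shaft_end [([0.481, 0.111, 0.071], 0.47)]
scene lever_grip [([0.479, 0.121, 0.108], 0.66)]
scene lever_hinge [([0.477, 0.114, 0.042], 0.75)]
scene collar_centre [([0.44, -0.229, 0.021], 0.76)]
scene set_screw [([0.435, -0.223, 0.016], 0.63)]
scene hex_key [([0.464, -0.393, 0.008], 0.45)]
scene sample_jar [([0.632, -0.134, 0.053], 0.82)]
scene check_weight [([0.648, -0.287, 0.021], 0.53)]
scene small_tin [([0.416, 0.301, 0.028], 0.53), ([0.483, 0.112, 0.071], 0.5)]
side drive_head [([0.49, 0.163, 0.04], 0.55), ([0.442, -0.217, 0.019], 0.25)]
side index_mark [([0.49, 0.167, 0.041], 0.96)]
side shaft_end [([0.494, 0.121, 0.075], 0.61), ([0.654, -0.111, 0.059], 0.2)]
side lever_grip [([0.482, 0.134, 0.11], 0.58)]
side lever_hinge [([0.491, 0.162, 0.043], 0.79), ([0.428, 0.314, 0.033], 0.51)]
side collar_centre [([0.44, -0.222, 0.019], 0.67)]
side set_screw [([0.443, -0.219, 0.023], 0.7)]
side hex_key [([0.481, 0.135, 0.106], 0.67), ([0.428, 0.316, 0.031], 0.45)]
side sample_jar [([0.425, 0.314, 0.032], 0.59), ([0.655, -0.111, 0.06], 0.58)]
side check_weight [([0.657, -0.277, 0.022], 0.4)]
side small_tin [([0.426, 0.313, 0.032], 0.94), ([0.494, 0.123, 0.074], 0.72)]
1.2 [[-0.92, 0.39, -0.0], [0.39, 0.92, 0.0], [0.0, 0.0, -1.0]] [('scene', array([ 0.039, -0.538,  0.744])), ('side', array([0.641, 0.716, 1.279])), ('wrist', array([0.141, 0.537, 0.374]))]
```

View pics/scene0.png

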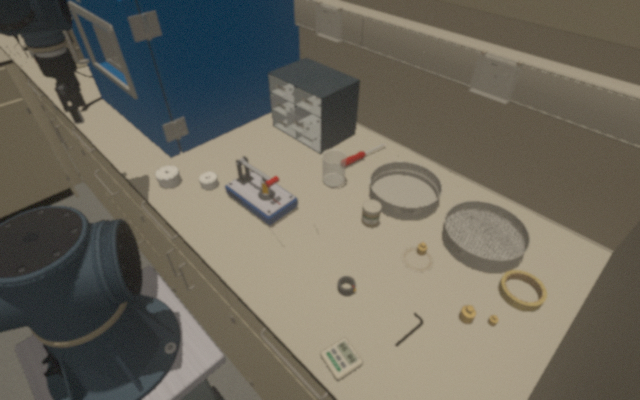

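View pics/side0.png

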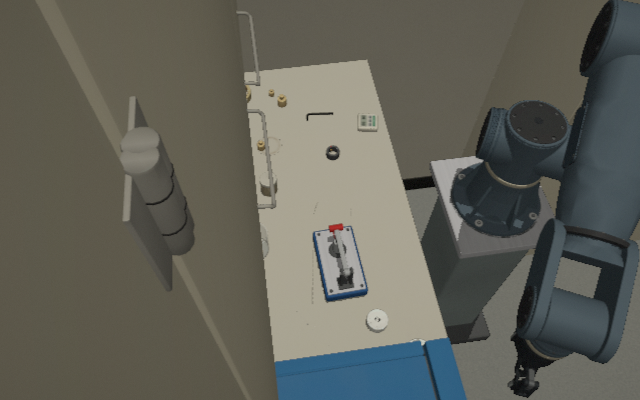

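The scene view shows the head at about (262,195) and the collar at (346,286). The side view shows the lever grip at (336,228) and its fork at (346,280), so head +x is roughly world +y. Next I'll look from close by.

```bash
cat > b.py <<'E'
from h import *
manip.move_ptp([0.487,0.06,0.33],down(0.05))
im,d,W,(K,R,t)=snap('wrist','w1.png')
print('cam',(-R.T@t).round(3),R[2].round(3),manip.current_qpos().round(2),manip.current_time())
for n in ['index_mark','shaft_end','lever_grip','lever_hinge']:
    print(n,[(np.round(r['at'],4).tolist(),round(r['confidence'],2)) for r in manip.look_for('wrist',n)[:2]])
m=(W[...,2]>0.036)&(W[...,2]<0.047)&(abs(W[...,0]-.485)<.12)&(abs(W[...,1]-.15)<.16)
P=W[m][:,:2].astype(np.float32); print('rect',cv2.minAreaRect(P*1000),np.median(W[m][:,2]))
hsv=cv2.cvtColor(im,cv2.COLOR_RGB2HSV)
red=((hsv[...,0]<8)|(hsv[...,0]>172))&(hsv[...,1]>130)&(hsv[...,2]>70)
yel=(hsv[...,0]>18)&(hsv[...,0]<35)&(hsv[...,1]>130)&(hsv[...,2]>70)
for nm,mm in (('red',red),('yel',yel)):
    k,l,s,c=cv2.connectedComponentsWithStats(mm.astype(np.uint8))
    for i in range(1,k):
        if s[i,4]>8: print(nm,s[i].tolist(),np.nanmedian(W[l==i],0).round(4))
E
python3 b.py
```

```text
cam [0.484 0.138 0.472] [ 0.015 -0.304 -0.953] [ 0.03  0.15  1.66  0.    1.33 -0.02] 3.1833
index_mark [([0.4861, 0.1532, 0.0411], 0.65)]
shaft_end [([0.4895, 0.1183, 0.0898], 0.45)]
lever_grip [([0.4834, 0.1406, 0.1125], 0.86), ([0.6257, -0.1127, 0.0384], 0.55)]
lever_hinge [([0.4865, 0.1558, 0.0443], 0.92), ([0.4409, -0.2171, 0.0183], 0.65)]
rect ((486.47314453125, 143.65032958984375), (108.28639221191406, 192.8792724609375), 2.298701763153076) 0.04191477400899554
red [507, 137, 66, 26, 962] [0.8057 0.0856 0.0237]
red [311, 140, 30, 18, 416] [0.4893 0.0869 0.116 ]
```

View pics/w1.png

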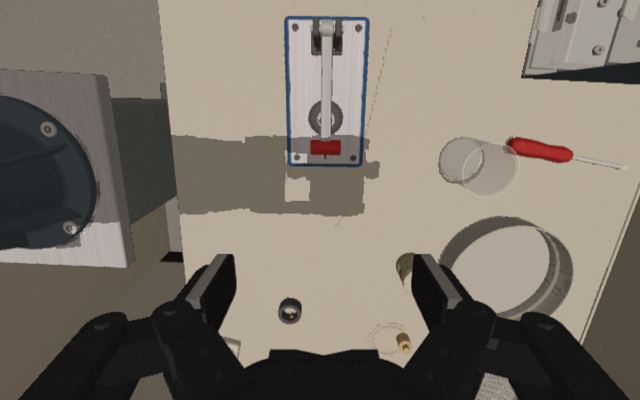

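The wrist view shows the lever lying over the shaft at (325,118), the handle at (325,148) and the hinge at (326,35). The rectangle fit puts the shaft at about (0.4876, 0.1162), with head +x at 92.3°. Next is the lever.

```bash
cat >> h.py <<'E'
A=np.deg2rad(92.3); HX=np.array([np.cos(A),np.sin(A),0]); S=np.array([.4876,.1162,0])
YAW=A-np.pi/2
E
cat > c.py <<'E'
from h import *
H=S+.095*HX+[0,0,.108]
g=lambda th: H+.126*(-np.cos(th)*HX+np.sin(th)*np.array([0,0,1]))-[0,0,.017]
Rd=down(YAW)
manip.set_gripper(.62,25)
manip.move_ptp(g(0)+[0,0,.06],Rd)
manip.move_l(g(0),max_speed=.1)
manip.set_gripper(0.0,25)
print(manip.current_grip_width(),manip.current_grip_force(),manip.current_force().round(1),manip.current_time())
for th in np.linspace(0,1.92,9)[1:]:
    manip.move_l(g(th),max_speed=.12); print(round(th,2),manip.current_force().round(1),round(manip.current_grip_width(),3))
manip.set_gripper(.62)
p=g(1.92)
manip.move_l(p+[0,0,.06],max_speed=.2)
print(manip.current_time())
manip.move_ptp(S-.04*HX+[0,-.06,.26],Rd)
im,d,W,_=snap('wrist','w2.png')
print([(r['at'],r['confidence']) for r in manip.look_for('wrist','lever_grip')],manip.current_time())
m=(W[...,2]>.087)&(W[...,2]<.097)&(np.linalg.norm(W[...,:2]-S[:2],axis=-1)<.03)
P=W[m];print(len(P),cv2.minEnclosingCircle((P[:,:2]*1000).astype(np.float32)),P.mean(0),np.median(P[:,2]))
hsv=cv2.cvtColor(im,cv2.COLOR_RGB2HSV); near=(np.linalg.norm(W[...,:2]-S[:2],axis=-1)<.06)
red=((hsv[...,0]<8)|(hsv[...,0]>172))&(hsv[...,1]>130)&(hsv[...,2]>50)&near
yel=(hsv[...,0]>15)&(hsv[...,0]<38)&(hsv[...,1]>110)&(hsv[...,2]>50)&near
for nm,mm in (('red',red),('yel',yel)):
    k,l,s,c=cv2.connectedComponentsWithStats(mm.astype(np.uint8))
    for i in range(1,k):
        if s[i,4]>3: print(nm,s[i].tolist(),np.nanmedian(W[l==i],0).round(4))
E
python3 c.py
```

```text
0.40840322970800436 29.371265172958374 [-7.6 -0.6  9.2] 5.5917
0.24 [-4.6  0.  -0.5] 0.415
0.48 [-5.  -1.   0.7] 0.414
0.72 [-6.2 -1.4  1.7] 0.414
0.96 [-6.6 -2.3  2.6] 0.42
1.2 [-6.9 -0.9  4. ] 0.419
1.44 [-8.  -1.9  3.8] 0.414
1.68 [-7.6 -0.8  4.9] 0.413
1.92 [-7.7 -0.2  5.8] 0.416
9.5583
[] 10.6
482 ((487.5602722167969, 116.27264404296875), 11.955598831176758) [0.48825426 0.11676679 0.09165534] 0.0917486338183596
red [321, 77, 3, 4, 8] [0.4849 0.1141 0.0917]
red [324, 106, 2, 26, 51] [0.489  0.0757 0.0424]
```

View pics/w2.png

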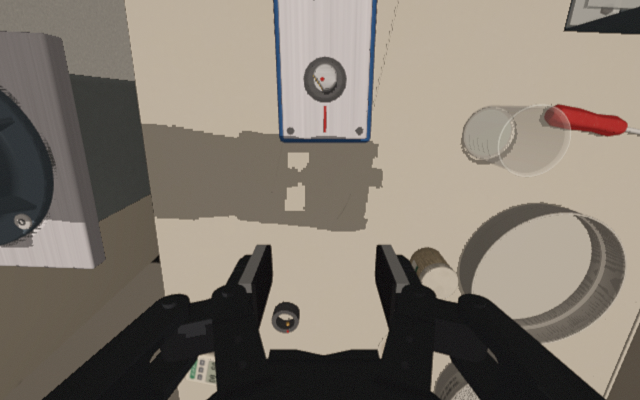

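The lever is off the shaft. The shaft top is at (325,78) with its red dot at (322,79), so the flat faces about 217°. The shaft must turn about +55°. I'll grip across the flat, which makes it seat against the pad, and then turn.

```bash
cat > d.py <<'E'
from h import *
y0=np.deg2rad(37)
p=S+[0,0,.064]
manip.set_gripper(.6,40)
manip.move_ptp(p+[0,0,.07],down(y0))
manip.move_l(p,max_speed=.1)
manip.set_gripper(0.0,40)
print(manip.current_grip_width(),manip.current_grip_force(),manip.current_force().round(1),manip.current_ft_torque().round(2))
for f in (.5,1):
    manip.move_ptp(p,down(y0+f*(A-y0))); print(manip.current_ft_torque().round(2),manip.current_grip_width())
manip.set_gripper(.45)
manip.move_l(p+[0,0,.08],max_speed=.2)
manip.move_ptp(S-.09*HX+[0,0,.20],down(YAW))
im,d,W,_=snap('wrist','w3.png',(0,200,200,460),3)
print([(r['at'],r['confidence']) for r in manip.look_for('wrist','lever_grip')],manip.current_time())
m=(W[...,2]>.087)&(W[...,2]<.097)&(np.linalg.norm(W[...,:2]-S[:2],axis=-1)<.03)
P=W[m];print(len(P),cv2.minEnclosingCircle((P[:,:2]*1000).astype(np.float32)),P.mean(0),np.median(P[:,2]))
hsv=cv2.cvtColor(im,cv2.COLOR_RGB2HSV); near=(np.linalg.norm(W[...,:2]-S[:2],axis=-1)<.06)
red=((hsv[...,0]<8)|(hsv[...,0]>172))&(hsv[...,1]>110)&(hsv[...,2]>50)&near
yel=(hsv[...,0]>15)&(hsv[...,0]<38)&(hsv[...,1]>90)&near
for nm,mm in (('red',red),('yel',yel)):
    k,l,s,c=cv2.connectedComponentsWithStats(mm.astype(np.uint8))
    for i in range(1,k):
        if s[i,4]>3: print(nm,s[i].tolist(),np.nanmedian(W[l==i],0).round(4))
E
python3 d.py
```

```text
0.2262467072535888 41.373206904881954 [3.4 4.  1.9] [ 0.71 -0.39  0.08]
[ 2.41 -0.47 -0.03] 0.2277518849126785
[ 4.    0.03 -0.04] 0.23253852970807665
[] 16.0333
738 ((487.53564453125, 116.45342254638672), 11.986474990844727) [0.48754805 0.11732537 0.09165865] 0.09175752084847448
red [321, 86, 4, 4, 14] [0.4875 0.113  0.0924]
red [322, 117, 3, 31, 80] [0.489  0.075  0.0425]
yel [313, 95, 20, 2, 25] [0.4873 0.1079 0.0898]
```

View pics/w3.png

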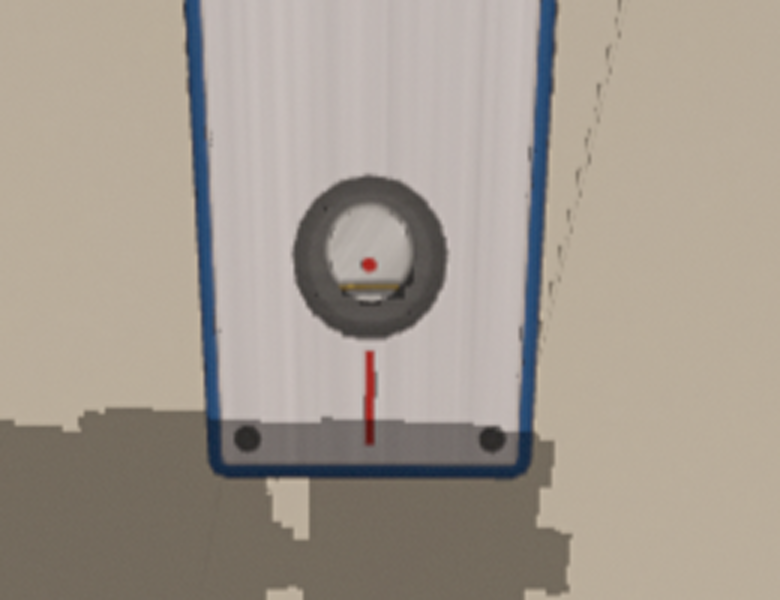

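The flat (yellow line at (370,286)) now squarely faces the red mark at (370,400). Next I'll look at the collar from close by.

```bash
cat > e.py <<'E'
from h import *
C=np.array([.441,-.222,0])
manip.set_gripper(.9)
manip.move_ptp(C+[0,-.04,.2],down(0.0))
im,d,W,_=snap('wrist','w4.png',(0,300,170,470),2)
for n in ('collar_centre','set_screw'): print(n,[(np.round(r['at'],4).tolist(),round(r['confidence'],2)) for r in manip.look_for('wrist',n)[:2]])
rr=np.linalg.norm(W[...,:2]-C[:2],axis=-1)<.04
P=W[(W[...,2]>.018)&(W[...,2]<.027)&rr];c,r=cv2.minEnclosingCircle((P[:,:2]*1000).astype(np.float32));print(len(P),c,r,np.median(P[:,2]))
hsv=cv2.cvtColor(im,cv2.COLOR_RGB2HSV)
red=((hsv[...,0]<8)|(hsv[...,0]>172))&(hsv[...,1]>110)&(hsv[...,2]>50)&rr
yel=(hsv[...,0]>12)&(hsv[...,0]<38)&(hsv[...,1]>110)&rr
for nm,mm in (('red',red),('yel',yel)):
    k,l,s,_=cv2.connectedComponentsWithStats(mm.astype(np.uint8))
    for i in range(1,k):
        if s[i,4]>3:
            q=np.nanmedian(W[l==i],0);v=q[:2]*1000-c; print(nm,s[i].tolist(),q.round(4),np.linalg.norm(v).round(1),np.rad2deg(np.arctan2(v[1],v[0])).round(1))
print(manip.current_time())
E
python3 e.py
```

```text
collar_centre [([0.4388, -0.2205, 0.0194], 0.84)]
set_screw [([0.443, -0.2288, 0.0192], 0.66)]
697 (441.2487487792969, -225.7634735107422) 20.91739845275879 0.02207952105500816
red [325, 156, 4, 6, 16] [ 0.4451 -0.2426  0.0226] 17.3 -77.2
yel [323, 151, 5, 4, 16] [ 0.4441 -0.2378  0.0128] 12.4 -76.9
yel [324, 161, 7, 3, 15] [ 0.4462 -0.2471  0.0157] 21.9 -76.9
17.7667
```

View pics/w4.png

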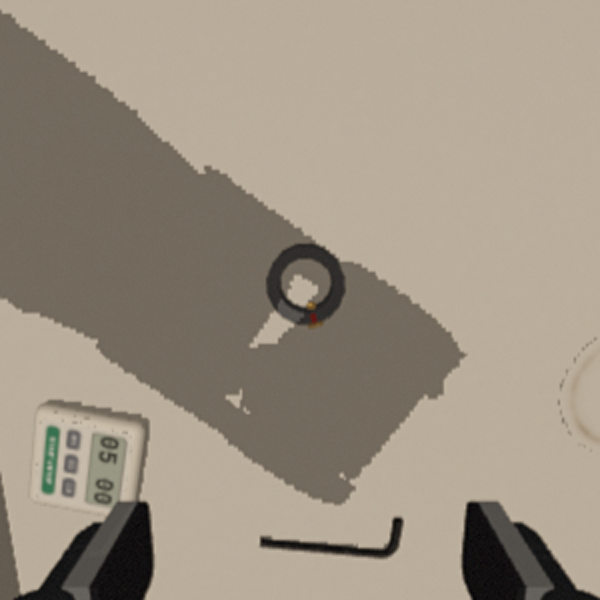

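The collar is at (305,284) in the crop, with its red dash and brass screw at (314,320). The centre is (0.4412, -0.2258) and the screw points to -77°, so I'll grip across that.

```bash
cat > f.py <<'E'
from h import *
C=np.array([.4412,-.2258,0]); y=np.deg2rad(13)
manip.set_gripper(.75,50)
manip.move_ptp(C+[0,0,.08],down(y))
manip.move_l(C+[0,0,.003],max_speed=.1)
print(manip.current_force().round(1))
manip.set_gripper(0,50)
e=manip.current_ee_pos();print(e,manip.current_grip_width(),manip.current_grip_force(),manip.current_force().round(1))
manip.move_l(C+[0,0,.14],max_speed=.2)
im,d,W,_=snap('wrist','w5.png')
e=manip.current_ee_pos();Rt=manip.current_tcp_rot()
T=(W-e)@Rt  # tool frame
m=(abs(T[...,2]+.019)<.012)&(np.hypot(T[...,0],T[...,1])<.03)
P=T[m]; print('ring z',len(P),np.percentile(P[:,2],[5,25,50,75]).round(4))
hsv=cv2.cvtColor(im,cv2.COLOR_RGB2HSV); rr=(np.hypot(T[...,0],T[...,1])<.035)&(abs(T[...,2])<.04)
red=((hsv[...,0]<8)|(hsv[...,0]>172))&(hsv[...,1]>100)&(hsv[...,2]>40)&rr
yel=(hsv[...,0]>12)&(hsv[...,0]<38)&(hsv[...,1]>100)&rr
print('red',red.sum(),np.nanmean(T[red],0),'yel',yel.sum(),np.nanmean(T[yel],0),manip.current_time())
E
python3 f.py
```

```text
[ 0.8 -0.5 -0.1]
[ 0.44157414 -0.22597929  0.00396687] 0.46231027590388857 49.03920382261276 [-1.6  1.7 10.5]
ring z 5774 [-0.0272 -0.0188 -0.0181 -0.0153]
red 61 [-0.01667694  0.00123779 -0.01861242] yel 109 [-0.01120363  0.00124198 -0.0079113 ] 20.775
```

View pics/w5.png

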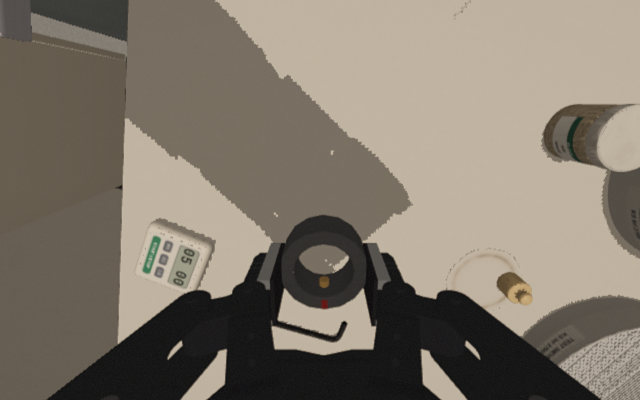

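The collar is held squarely, with the screw tip at (324,282) and the dash at (324,304), along -x of the tool. I'll hover over the shaft, fit the ring in the tool frame, correct, and lower with force checks.

```bash
cat > g.py <<'E'
from h import *
from scipy.optimize import least_squares
def ring():
    im,d,W,_=snap('wrist'); e=manip.current_ee_pos();Rt=manip.current_tcp_rot(); T=(W-e)@Rt
    m=(abs(T[...,2]+.0185)<.0025)&(np.hypot(T[...,0],T[...,1])<.026)&(abs(T[...,1])<.019)
    P=T[m][:,:2]; r=np.hypot(*(P.T))
    # inner/outer edges: annulus fit by soft penalty
    f=lambda c:(lambda r:np.maximum(0,r-.021)+np.maximum(0,.014-r))(np.hypot(P[:,0]-c[0],P[:,1]-c[1]))*1e3
    c=least_squares(f,[0,0],diff_step=1e-3,x_scale=.001).x if 0 else least_squares(lambda q:f(q/1000),[0.,0.],loss='soft_l1',f_scale=.3).x/1000
    hsv=cv2.cvtColor(im,cv2.COLOR_RGB2HSV)
    red=((hsv[...,0]<8)|(hsv[...,0]>172))&(hsv[...,1]>100)&(hsv[...,2]>40)&m
    v=np.mean(T[red][:,:2],0)-c
    return c,len(P),np.rad2deg(np.arctan2(-v[1],-v[0])),np.median(T[m][:,2])
if __name__=='__main__':
    Rd=down(YAW)
    manip.move_ptp(S+[0,0,.17],Rd)
    c,n,a,z=ring(); print(c*1000,n,a,z)
    yaw=YAW+0; off=Rd[:,:2]@c; print('off',off*1000,manip.current_ee_pos()-S)
    np.save('off.npy',off)
    print(manip.current_time(),manip.current_force().round(1),manip.current_ft_torque().round(2))
E
python3 g.py
```

```text
[1.30526459 0.90869114] 3038 -1.2243791143617049 -0.017906037606988716
off [0.85557648 1.34068047 0.        ] [ 1.09323366e-04 -9.07339897e-04  1.69715270e-01]
22.1333 [-0.2 -0.1 -1.3] [ 0.01 -0.01 -0.01]
```

```bash
cat > i.py <<'E'
from h import *
from g import ring
Rd=down(YAW); off=np.load('off.npy'); 
tgt=(S-off); cmd=tgt+[0,0,.105]
manip.move_l(cmd,max_speed=.1); manip.dwell(.3)
e=manip.current_ee_pos(); cor=tgt+[0,0,.105]-e; print('cor',cor*1000)
c,n,a,z=ring(); print(c*1000,n,a,z)
cmd=cmd+cor; f0=manip.current_force()
for z in np.arange(.095,.0735,-.003):
    manip.move_l([cmd[0],cmd[1],z+cor[2]],max_speed=.05); f=manip.current_force()-f0
    print(round(z,4),f.round(1),manip.current_ft_torque().round(2),(manip.current_ee_pos()-tgt).round(4))
    if np.linalg.norm(f)>15: print('STOP');break
print(manip.current_time())
E
python3 i.py
```

```text
cor [-0.18277997 -0.05205013 -0.36502582]
[1.19649128 0.98912499] 3059 -1.4018174185729826 -0.018049959233562878
0.095 [-1.1 -1.3  1.5] [0.   0.01 0.06] [-0.0005 -0.0001  0.0942]
0.092 [-1.5 -1.   0.8] [ 0.02  0.02 -0.01] [-0.0003 -0.      0.0915]
0.089 [-1.  -0.7  1.3] [-0.05  0.02  0.05] [-0.0003 -0.0001  0.0885]
0.086 [-0.9 -0.   1.7] [-0.01  0.01  0.02] [-0.0003 -0.0001  0.0855]
0.083 [-0.8 -0.9  1.9] [ 0.04 -0.03  0.  ] [-0.0003 -0.0001  0.0825]
0.08 [-2.  -0.8  0.7] [-0.04 -0.01 -0.03] [-0.0003 -0.0001  0.0794]
0.077 [ 0.2 -0.6  1.5] [ 0.02  0.01 -0.02] [-0.0003 -0.0001  0.0764]
0.074 [-0.9 -0.8  0.8] [-0.01 -0.04 -0.03] [-0.0003 -0.0001  0.0734]
25.3917
```

It went on without contact. Next I'll compare the collar's top with the shaft end and check the lever.

```bash
cat > j.py <<'E'
from h import *
def chk(fn=None):
    im,d,W,_=snap('wrist',fn,(150,350,190,450),3)
    r=np.hypot(W[...,0]-S[0],W[...,1]-S[1]); zz=abs(W[...,2]-.092)<.006
    for nm,lo,hi in (('shaft',0,.009),('collar',.0155,.0195)):
        p=W[(r>lo)&(r<hi)&zz]; print(nm,len(p),np.median(p[:,2]),p.mean(0).round(4))
    p=W[(r>.0155)&(r<.0195)&zz]; A=np.c_[p[:,:2]-S[:2],np.ones(len(p))]; print('tilt',np.linalg.lstsq(A,p[:,2],rcond=None)[0].round(4))
chk()
e=manip.current_ee_pos(); manip.move_l(e+[0,0,.074-e[2]-.0003],max_speed=.03); manip.dwell(.3)
print(manip.current_ee_pos()-S, manip.current_force().round(1)); chk('w6.png')
snap('side','s6.png',(180,330,250,450),4)
print(manip.current_time())
E
python3 j.py
```

```text
shaft 961 0.0920925885350569 [0.4876 0.117  0.0921]
collar 1799 0.09147363428115855 [0.4875 0.1172 0.0915]
tilt [-0.0025  0.      0.0915]
[-0.00108458 -0.00140389  0.0736819 ] [ 1.  -0.4 -2. ]
shaft 965 0.09204928507380963 [0.4875 0.1169 0.092 ]
collar 1807 0.0917596333930832 [0.4875 0.1173 0.0917]
tilt [-0.001  -0.0021  0.0917]
26.0917
```

View pics/w6.png

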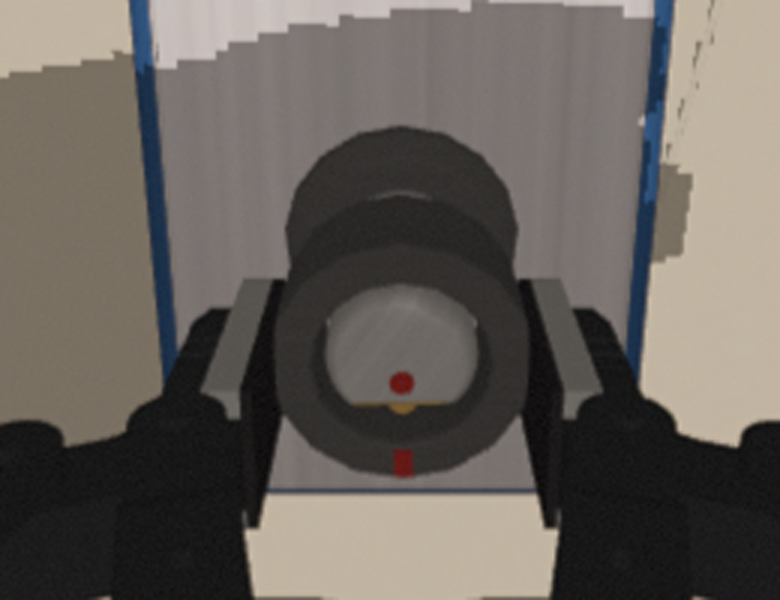

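View pics/s6.png

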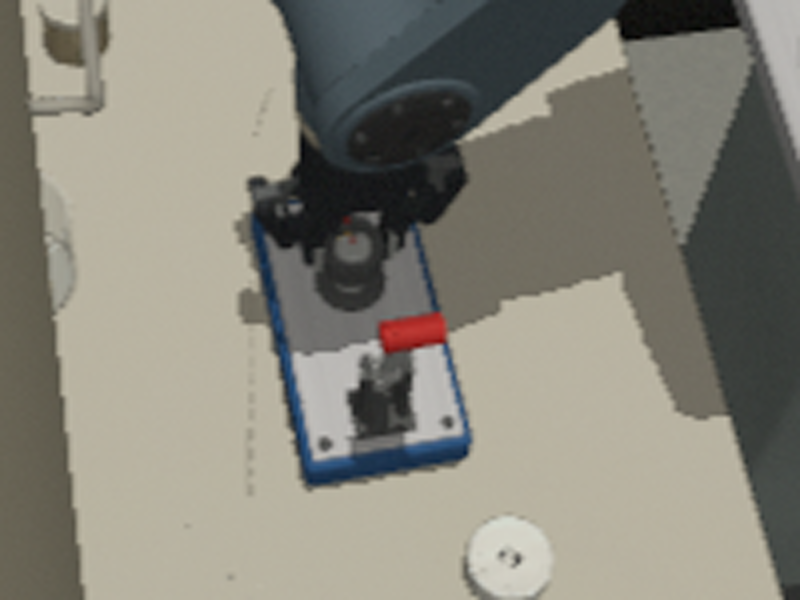

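The collar surrounds the shaft concentrically, with its dash (403,462) over the flat, and is flush to about 0.3 mm. I'll check the lever angle from depth, trim the height and sign off.

```bash
cat > k.py <<'E'
from h import *
im,d,W,_=snap('side'); hsv=cv2.cvtColor(im,cv2.COLOR_RGB2HSV)
red=((hsv[...,0]<8)|(hsv[...,0]>172))&(hsv[...,1]>130)&(W[...,2]>.1)
q=np.nanmedian(W[red],0)-S; x=q@HX-.095; z=q[2]-.108-.006; print(q,'lever',np.arctan2(z,-x))
e=manip.current_ee_pos(); manip.move_l(e+[0,0,.0003],max_speed=.03); manip.dwell(.3)
from j0 import chk; chk()
E
sed '/^chk()/,$d' j.py > j0.py; python3 k.py
```

```text
[-0.00490203  0.1327022   0.23682724] lever 1.869288018519532
shaft 948 0.0920196281988829 [0.4875 0.1168 0.092 ]
collar 1804 0.09200604396511974 [0.4876 0.1171 0.092 ]
tilt [-0.0016 -0.0019  0.092 ]
```

```bash
python3 -c "
from bench import manip
print(manip.current_grip_force(),manip.current_force().round(1),manip.current_time()); print(manip.sign_off())"
```

```text
50.420566499233246 [ 0.9 -0.5 -1.3] 26.7417
the job is handed in; nothing more can be done
None
```

The job is handed in at about 27 s: the lever is back past upright at roughly 1.9 rad, the flat faces the index mark, and the collar is still gripped level on the shaft, screw over the flat and top flush.

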